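# Desiccant change: load the caddy, crack the dry box

### The job

Get the desiccant change ready at the key-cutting bench: put the two fresh (blue) jars down upright in empty cells of the caddy, one per cell and without dropping them, leaving the spent jars and everything else where they are. Then take the yellow pull of the dry box, break the stuck lid free without flinging it wide open, and hold it just ajar with its front edge about 3 cm up so that the box can breathe. Finish like that, still holding the lid with the gripper: do not let go.

Things in the scene. Friction and masses are not known exactly. Their poses are not given: they have to be found in the camera images.
- fresh_a: Fresh desiccant jar: blue body, white cap, standing on the bench between the robot and the dry box. lidded jar, 92 mm tall: body 46 mm across up to 64 mm height, cap 48 mm across from 66 to 92 mm; origin at the centre of its underside, z up; about 0.1 to 0.2 kg. Grip it by the cap from above.
- fresh_b: The second fresh desiccant jar, like fresh_a, same size; the two may stand either way round.
- spent_a: Spent desiccant jar: orange body, black cap, already standing in one cell of the caddy. Same size as a fresh jar.
- spent_b: The second spent desiccant jar (orange, black cap), in another cell of the caddy.
- caddy: Low open wooden caddy fixed to the bench, 165 (x) x 245 (y) x 45 mm high, walls and dividers 5 mm, floor 5 mm thick, dividers as high as the walls; 2 x 3 cells, their centres at x = -40, +40 mm and y = -80, 0, +80 mm in the caddy's frame. Each cell about 75 mm square. Two cells hold spent jars, the other four hold only a paper liner. Origin under its centre, z up.
- dry_box: Grey plastic dry box fixed to the bench, 200 (x) x 240 (y) x 90 mm high without its lid; origin under its centre, its -x side is its front (roughly towards the robot), z up.
- lid: The dry box's blue lid, 206 x 248 mm, 12 mm thick, about 0.4 kg, hinged along the box's rear (+x) top edge. Its origin lies on the hinge line; shut, its axes are those of the box and it reaches 203 mm to -x from the origin.
- lid_pull (a point): Centre of the yellow upright pull on top of the lid near its front edge: a block 34 mm front to back (lid's x), 24 mm wide (lid's y), 40 mm tall, this point at half its height (122 mm above the bench with the lid shut), 175 mm in front of the hinge line and 32 mm above it. Moves with the lid.
- lid_hinge (a point): Middle of the hinge line, on the box's rear top edge 90 mm above the bench; the hinge runs along the box's y.
- lid_angle (a joint): Lid angle in rad: 0 shut, grows as the front edge rises (0.15 is about 30 mm at the front edge), stops at 0.5. The rubber seal sticks: lifting at the pull, the force peaks at roughly 13 to 20 N within the first 5 mm or so, lets go when the front edge is about 7 mm up, and leaves only the lid's own weight (2 to 3 N at the pull). Let go, the lid falls back to rest on the seal, about 7 mm up.
- oil: Bystander, leave alone: yellow oil bottle, 48 mm across, 130 mm tall, origin under its centre.
- padlock: Bystander, leave alone: brass padlock lying flat, 45 x 50 x 22 mm, origin under its body.
- driver: Bystander, leave alone: screwdriver with orange handle, lying.
- key_tray: Bystander, leave alone: low wooden tray of loose key blanks, 140 x 200 x 30 mm.
Not all that is in view belongs to the job. Leave any green look-alike of the fresh_b alone.

How it is judged (in metres and radians):
On the way, in this order (a step that is already met when the one before it is completed fails the run):
1. both fresh jars stand upright on the floor of caddy cells, let go, with the lid still shut (x of fresh_a in the frame of caddy between -0.085 and 0.085 m and y of fresh_a in the frame of caddy between -0.125 and 0.125 m and height (world z) of each of fresh_a, fresh_b below 0.011 m and angle between each of fresh_a, fresh_b's own z axis and vertical below 0.12 rad and linear speed of each of fresh_a, fresh_b below 0.03 m/s and contact force between the fingers and fresh_a below 0.2 N and x of fresh_b in the frame of caddy between -0.085 and 0.085 m and y of fresh_b in the frame of caddy between -0.125 and 0.125 m and contact force between the fingers and fresh_b below 0.2 N and value of joint lid_angle below 0.03 rad), for 0.2 s.
2. the lid is broken free by the gripper (value of joint lid_angle above 0.06 rad and contact force between the fingers and lid above 1 N), for 0.1 s.
At the end, for the whole second after the job is handed in: Both fresh jars and both spent jars stand upright (within 7 degrees) on the floor of caddy cells, one per cell, fresh jars released and still; the fingers hold the lid (more than 2 N) at rest with its angle between 0.09 and 0.25 rad (front edge about 18 to 50 mm up) (x of fresh_a in the frame of caddy between -0.085 and 0.085 m and y of fresh_a in the frame of caddy between -0.125 and 0.125 m and height (world z) of each of fresh_a, fresh_b, spent_a, spent_b below 0.011 m and angle between each of fresh_a, fresh_b, spent_a, spent_b's own z axis and vertical below 0.12 rad and linear speed of each of fresh_a, fresh_b below 0.03 m/s and contact force between the fingers and fresh_a below 0.2 N and x of fresh_b in the frame of caddy between -0.085 and 0.085 m and y of fresh_b in the frame of caddy between -0.125 and 0.125 m and contact force between the fingers and fresh_b below 0.2 N and x of spent_a in the frame of caddy between -0.085 and 0.085 m and y of spent_a in the frame of caddy between -0.125 and 0.125 m and x of spent_b in the frame of caddy between -0.085 and 0.085 m and y of spent_b in the frame of caddy between -0.125 and 0.125 m and value of joint lid_angle between 0.09 and 0.25 rad and velocity of joint lid_angle between -0.06 and 0.06 rad/s and contact force between the fingers and lid above 2 N); the arm keeps its last pose, push and grip.
It fails at once if a bystander on the bench is shoved more than 3 cm (distance of any of oil, padlock, driver, key_tray from where it was at the start of the episode above 0.03 m).
It fails at once if a spent jar is taken out of its cell or tipped (distance of any of spent_a, spent_b from where it was at the start of the episode above 0.05 m or angle between any of spent_a, spent_b's own z axis and vertical above 0.5 rad).
It fails at once if a fresh jar is dropped (faster than 0.65 m/s, untouched by the fingers) ((linear speed of fresh_a above 0.65 m/s and contact force between the fingers and fresh_a below 0.05 N) or (linear speed of fresh_b above 0.65 m/s and contact force between the fingers and fresh_b below 0.05 N)).
It fails at once if the lid is flung wide open (more than 0.4 rad, 8 cm) (value of joint lid_angle above 0.4 rad).
It also fails if it takes over 69 s, if anything falls off the work surface, if the arm or the gripper's body presses on something with over 40 N, if the wrist force passes 120 N, or if a joint passes its speed limit or range.

### The arm

A 6-joint arm with a two-finger parallel gripper is mounted at the origin on the work surface. World frame = base frame: x ahead of the robot, y to its left, z up, the work surface at z = 0. Lengths are in m, angles in degrees, forces in N, time in s.
With the tool pointing down it reaches from about 0.4 to 0.825 m from the base axis. Payload 7 kg.
Tool frame: the origin (TCP) lies midway between the tips of the shut fingers; the grasp point (between the pads) lies r.grasp_offset behind it (r.grasp_offset is the distance from the TCP to the grasp point, in m); x points along the fingers, z is the direction in which the jaws open and shut, and the axes are right-handed (so a half turn about x gives the same grasp; the last joint's range is limited). The gripper opens to 88 mm and grips with 3 to 60 N. Pads are 19 mm wide; open, the fingers measure 130 mm over their backs; the gripper's body (78 mm by 193 mm) begins 47 mm behind the grasp point.
Start: joints at [89.215, 20.546, 0.682, 0, -70.136, -16.507], TCP at [0.201, 0.644, 0.227] pointing down, gripper open.
Joint ranges: [-176.03, 176.03], [-82.01, 121.73], [-58.28, 71.71], [-173.87, 95.51], [-174.79, -0.11], [-173.66, 173.66]. Speed limits (degrees/s): [136.94, 136.94, 172.46, 180, 180, 180].

### API

Orientations are given as [roll, pitch, yaw] about the fixed x, y, z axes, in that order (R = Rz(yaw) Ry(pitch) Rx(roll)).
In Python, from plant import readout, vision, close_job, r gives the robot as it stands.
- The arm moves only by the shell command python3 -m handwheel 'ROWS' [OPENING] [FORCE]. ROWS is JSON, a list that holds one entry, the list of rows, each a list of 4 numbers: the shift along the world's x, y, z in units of 40 mm (1.0 is 40 mm), then the turn about the world's z in units of 5 degrees (1.0 is 5 degrees). In form: [[[tx, ty, tz, roll], ...]]. A call has 1 to 8 rows; each row shifts and turns the pose as measured when the row begins; what a row does not reach is not made up. A row lasts 1/10 s, in which the tool goes at most 50 mm and 8.59 degrees, less where a joint would pass 70% of its speed; a pose out of reach is approached as far as the arm can. A call is refused whole if a number of a shift passes 1 or a number of a turn 1, either way. A call with a gripper value outside its range is refused whole. OPENING is the finger opening in mm, from 0 to 87.6, set as the call begins (- or left out, the last holds). The fingers move at their own pace and stop on an object; FORCE is the grip in N (left out, the last holds). Time passes only in rows, so rows that do not move let the fingers close. It gives the time, the measured TCP pose, the force and the opening at its end, in the units of the state.
- readout.get_state(): the state, without advancing time (a new reading comes with each control period).
- vision.capture(name): name is "scene" or "top" or "wrist"; returns the picture (400x640x3 uint8, blue, green, red); there is no depth.
- vision.get_calibration(name): a dict with "intrinsics" (3x3 intrinsics, pixels), "pose" (4x4, takes a point from camera to world coordinates). Camera axes: x right, y up, looking along -z (the intrinsics and any distortion apply to the point x, -y, -z); pixel columns grow to the right and rows downward; lengths in m; the calibration is good to about 2 mm. A picture is of the moment at which its call begins: read the wrist's pose just before it. get_calibration takes no time and is no camera call; for the wrist camera it gives the pose at the moment of the call.
- close_job(): hands the job in, once; it reports no verdict.
The state is a dict: "time_s": time; "joints": joint angles; "qd": joint speeds; "joint_torque": joint torques, N m; "tcp_pos": TCP position; "eef_rot": TCP orientation; "contact_force": force on the tool from outside, world axes, zero at the start; "moment": the same for the moment, N m; "gripper_width": finger opening in m.
Only numpy, scipy, OpenCV 4.12 (cv2) and the standard library are available. Lean on these libraries where they do the work, as an engineer would, in place of code of your own. Each camera call takes 0.05 s, during which the arm holds its last target.

## Working session

There is one attempt and no reset: what is moved stays moved. The work goes in short steps, Python scripts to look and compute and a shell command to move; the robot and the scene stay as the last step left them, time stands still between calls to the robot, and variables do not carry over. Pictures are saved under pics/ and viewed, and the job is handed in when it is done.

```bash
ls; mkdir -p pics; python3 - <<'E'
from plant import readout, vision, r
import cv2
print(readout.get_state(), r.grasp_offset)
for n in("scene","top","wrist"):
    c=vision.get_calibration(n);print(n,c)
    cv2.imwrite(f"pics/{n}0.png",vision.capture(n))
E
```

```text
pics
{'time_s': 0.0, 'joints': array([ 8.92138123e+01,  2.05925650e+01,  6.33537719e-01, -2.00720177e-02,
       -7.01343642e+01, -1.65059456e+01]), 'qd': array([-0.01816509, -0.04163808,  0.03416066, -0.01718828,  0.05807917,
       -0.04676661]), 'joint_torque': array([ 8.45148634e-05, -5.82722747e+01,  2.93042600e+01,  6.99670047e+00,
        6.81356833e-03, -1.50049505e-04]), 'tcp_pos': array([0.20053099, 0.64401962, 0.22560828]), 'eef_rot': array([   5.08519701,   89.90472088, -102.2137725 ]), 'contact_force': array([-0.10358362,  0.41245615,  0.55452582]), 'moment': array([ 0.00283551,  0.02659106, -0.0098731 ]), 'gripper_width': 0.08752447899538261} 0.0188
scene {'intrinsics': array([[481.77714787,   0.        , 323.4861225 ],
       [  0.        , 481.77714787, 201.97495938],
       [  0.        ,   0.        ,   1.        ]]), 'pose': array([[-0.10420609, -0.77330133,  0.62541678,  1.49412461],
       [ 0.99443907, -0.07138316,  0.07742982,  0.10006266],
       [-0.01523235,  0.63000754,  0.77643962,  1.26444349],
       [ 0.        ,  0.        ,  0.        ,  1.        ]])
[... 255 characters left out ...]
.99953965,  0.00918464, -0.0289158 , -0.02633675],
       [-0.02835685,  0.05605948,  0.99802466,  1.13501696],
       [ 0.        ,  0.        ,  0.        ,  1.        ]])}
wrist {'intrinsics': array([[339.96482779,   0.        , 315.96572055],
       [  0.        , 339.96482779, 199.63167214],
       [  0.        ,   0.        ,   1.        ]]), 'pose': array([[-2.98595523e-01,  9.19237025e-01,  2.56600867e-01,
         2.68731186e-01],
       [-9.54379736e-01, -2.87549218e-01, -8.04659353e-02,
         6.23104510e-01],
       [-1.81888188e-04, -2.68921436e-01,  9.63162099e-01,
         3.83911098e-01],
       [ 0.00000000e+00,  0.00000000e+00,  0.00000000e+00,
         1.00000000e+00]])}
```

View pics/scene0.png

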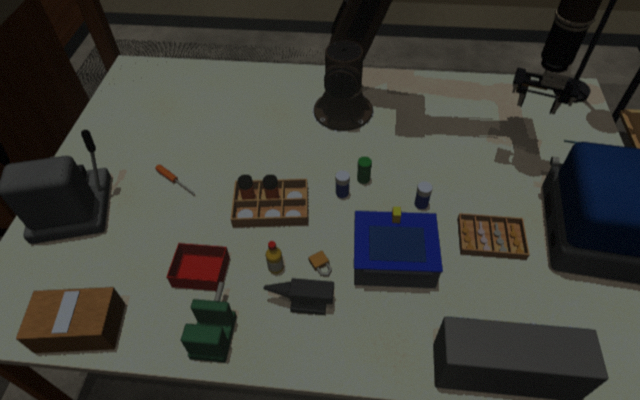

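View pics/top0.png

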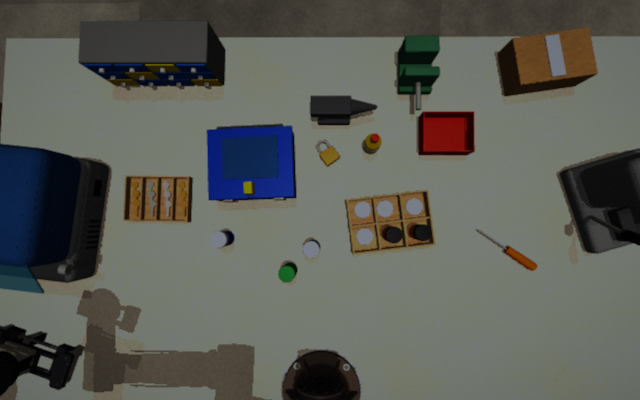

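View pics/wrist0.png

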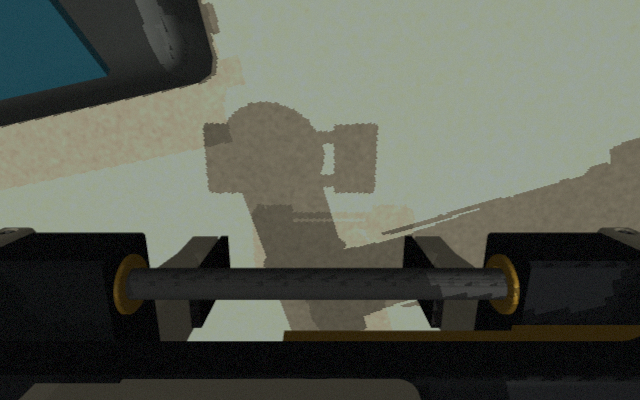

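The top view shows the fresh jars' white caps at about (222,239) and (312,248), with the green look-alike at (288,272). The caddy spans about (347–435, 190–254), with spent jars in two near cells. The yellow pull is at (248,187). Next I measure these.

```bash
cat > h.py <<'E'
import numpy as np, cv2
from plant import vision
def ray(cal,u,v):
    K=cal["intrinsics"];T=cal["pose"]
    d=T[:3,:3]@np.array([(u-K[0,2])/K[0,0],-(v-K[1,2])/K[1,1],-1]);return T[:3,3],d
def onplane(cal,u,v,z):
    o,d=ray(cal,u,v);return o+d*(z-o[2])/d[2]
def blobs(m,amin=20):
    n,l,s,c=cv2.connectedComponentsWithStats(m.astype('uint8'))
    return [(tuple(np.round(c[i],1)),tuple(int(k) for k in s[i])) for i in range(1,n) if s[i][4]>amin]
E
python3 - <<'E'
from h import *
im=cv2.imread('pics/top0.png');cal=vision.get_calibration("top")
cv2.imwrite('pics/crop_top.png',cv2.resize(im[110:290,190:450],None,fx=3,fy=3,interpolation=cv2.INTER_CUBIC))
h=cv2.cvtColor(im,cv2.COLOR_BGR2HSV)
yel=cv2.inRange(h,(22,150,120),(34,255,255))
print('yellow');[print(c,s,onplane(cal,*c,0.142)) for c,s in blobs(yel)]
b,g,r=[im[...,i].astype(int) for i in range(3)]
wh=(b>g-8)&(r>110)&(b>120)
wh[:120]=0
print('white');[print(c,s,onplane(cal,*c,.092),onplane(cal,*c,.005)) for c,s in blobs(wh)]
blk=(im.max(2)<45);blk[:, :345]=0;blk[:,440:]=0
print('blk');[print(c,s,onplane(cal,*c,.092)) for c,s in blobs(blk)]
bl=cv2.inRange(h,(110,150,60),(130,255,255));bl[:120]=0;bl[:,:190]=0
for cn in cv2.findContours(bl,0,2)[0]:
    if cv2.contourArea(cn)>500:
        q=cv2.minAreaRect(cn);print('lid',q,[onplane(cal,*p,.102).round(3) for p in cv2.boxPoints(q)],onplane(cal,*q[0],.102))
wd=cv2.inRange(h,(8,80,60),(22,255,255));wd[:, :340]=0;wd[:,445:]=0;wd[:180]=0;wd[265:]=0
q=cv2.minAreaRect(cv2.findNonZero(wd));print('caddy',q,[onplane(cal,*p,.045).round(3) for p in cv2.boxPoints(q)],onplane(cal,*q[0],.045))
s=cv2.imread('pics/scene0.png');cv2.imwrite('pics/crop_scene.png',cv2.resize(s[140:300,220:460],None,fx=3.3,fy=3.3,interpolation=cv2.INTER_CUBIC))
E
```

```text
yellow
(np.float64(330.0), np.float64(156.5)) (322, 150, 16, 14, 117) [ 0.68637262 -0.02102802  0.142     ]
(np.float64(247.3), np.float64(187.1)) (244, 182, 7, 11, 68) [0.60029781 0.20529856 0.142     ]
white
(np.float64(392.0), np.float64(135.2)) (388, 133, 10, 6, 29) [ 0.75798171 -0.19843884  0.092     ] [ 0.77855056 -0.2127942   0.005     ]
(np.float64(332.8), np.float64(190.1)) (321, 184, 23, 15, 116) [ 0.59817089 -0.02969319  0.092     ] [ 0.60540962 -0.02997316  0.005     ]
(np.float64(481.5), np.float64(192.5)) (476, 187, 15, 10, 41) [ 0.59490358 -0.45051353  0.092     ] [ 0.60186978 -0.48589491  0.005     ]
(np.float64(319.5), np.float64(196.2)) (315, 193, 11, 7, 32) [0.58031832 0.00823638 0.092     ] [0.58606793 0.01112018 0.005     ]
(np.float64(413.9), np.float64(206.3)) (407, 199, 15, 15, 191) [ 0.55396442 -0.2603011   0.092     ] [ 0.5575158 -0.2798165  0.005    ]
(np.float64(384.6), np.float64(208.4)) (377, 201, 16, 16, 193) [ 0.547182   -0.17747685  0.092     ] [ 0.55016765 -0.19008373  0.005     ]
(np.float64(362.2), np.float64(209.5)) (355, 203, 16, 14, 184) [ 0.543
[... 1817 characters left out ...]
82, 223, 23, 23, 285) [ 0.47460751 -0.20208377  0.092     ]
(np.float64(349.6), np.float64(390.8)) (345, 375, 15, 25, 181) [ 0.03980766 -0.08131298  0.092     ]
lid ((250.24913024902344, 162.35296630859375), (71.02384185791016, 85.81639099121094), 87.75425720214844) [array([0.773, 0.339, 0.102]), array([0.784, 0.09 , 0.102]), array([0.579, 0.079, 0.102]), array([0.567, 0.325, 0.102])] [0.67517039 0.20769844 0.102     ]
caddy ((389.9413146972656, 222.01934814453125), (55.95133590698242, 83.60016632080078), 83.04703521728516) [array([ 0.575, -0.067,  0.045]), array([ 0.607, -0.313,  0.045]), array([ 0.443, -0.332,  0.045]), array([ 0.41 , -0.088,  0.045])] [ 0.50853885 -0.20010189  0.045     ]
```

View pics/crop_top.png

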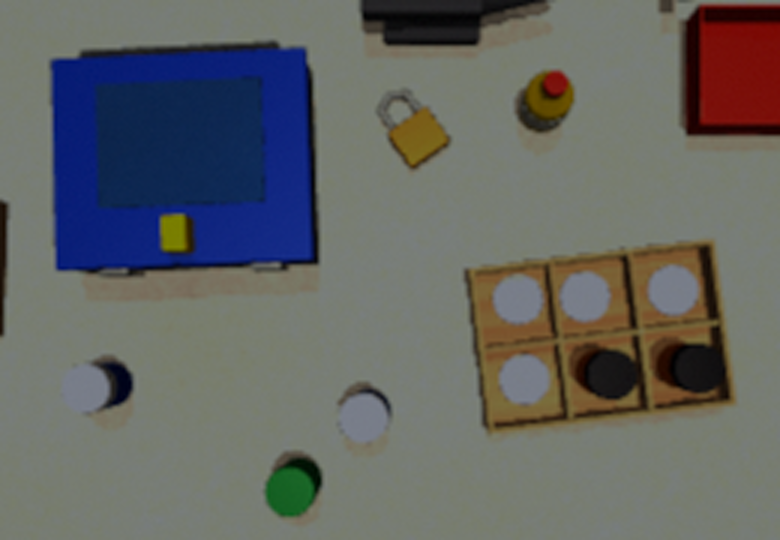

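View pics/crop_scene.png

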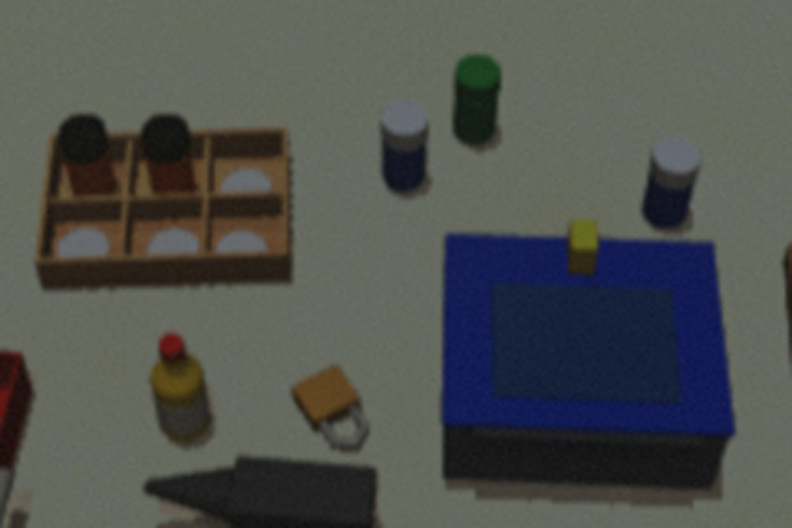

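Jars at (0.454, 0.301) and (0.429, 0.032), pull at (0.600, 0.205), and caddy at (0.5085, -0.200) with yaw about 7.4°. The sizes match: the caddy comes out 166x246 mm, and the lid centre predicts the pull to within 1 mm. I'll place in the two far-row end cells, about (0.538,-0.116) and (0.558,-0.274), with the jaws along the caddy's y. I start towards jar A.

```bash
python3 - <<'E'
from h import *
cal=vision.get_calibration("scene")
for n,u,v in(("B cap",405,118),("A cap",676,156),("pull",584,229)):
    p=(u/3.3+220,v/3.3+140);print(n,p,onplane(cal,*p,.142 if n=="pull" else .092))
E
python3 -m handwheel '[[[0,-1,0,1],[0,-1,0,1],[0,-1,0,1],[0,-1,0,1],[0,-1,0,1],[1,-1,0,0],[1,-1,0,0],[1,-1,0,0]]]' 87 20
```

```text
B cap (342.72727272727275, 175.75757575757575) [0.43391794 0.03439985 0.092     ]
A cap (424.8484848484849, 187.27272727272728) [0.45964355 0.29990735 0.092     ]
pull (396.969696969697, 209.39393939393938) [0.59811862 0.20732569 0.142     ]
time_s: 0.95
tcp_pos: [0.3035, 0.3313, 0.2209]
eef_rot: [7.6, 89.7, -73.1]
contact_force: [1.7, 0.4, 0.4]
gripper_width: 0.0869
```

```bash
python3 -m handwheel '[[[0.95,-0.19,0,0],[0.95,-0.19,0,0],[0.95,-0.19,0,0],[0.95,-0.19,0,0],[0,0,0,0],[0,0,0,0]]]'; python3 - <<'E'
from h import *
im=vision.capture("wrist");cv2.imwrite('pics/w1.png',im);c=vision.get_calibration("wrist")
from plant import readout; s=readout.get_state();print(s['tcp_pos'],s['eef_rot'])
b,g,r=[im[...,i].astype(int) for i in range(3)]
[print(q,t,onplane(c,*q,.092)) for q,t in blobs((b>g-3)&(r>110)&(b>120),300)]
E
```

```text
time_s: 1.55
tcp_pos: [0.4636, 0.2926, 0.2211]
eef_rot: [11.0, 89.8, -70.1]
contact_force: [0.1, -0.6, 0.8]
gripper_width: 0.0873
[0.46330179 0.29282294 0.22106586] [ 12.25775701  89.74850361 -68.7200219 ]
(np.float64(311.3), np.float64(215.7)) (287, 209, 44, 15, 313) [0.43961829 0.29375853 0.092     ]
```

View pics/w1.png

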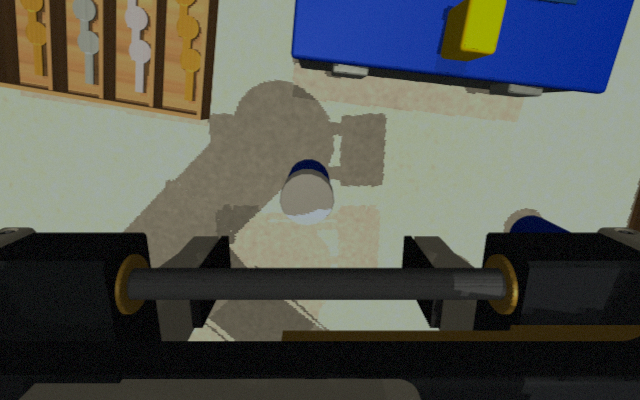

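The wrist view shows jar A's cap centred at about (307,196), the pull at the top and jar B at the right edge.

```bash
python3 - <<'E'
from h import *
c=vision.get_calibration("wrist")
p=onplane(c,307,196.5,.092);print(p,onplane(c,334,196.5,.092)-onplane(c,280,196.5,.092))
print(onplane(c,524,228,.092))
E
```

```text
[0.45649186 0.30015753 0.092     ] [ 7.31700964e-03 -4.66606872e-02 -5.55111512e-17]
[0.45772347 0.10304273 0.092     ]
```

```bash
python3 -m handwheel '[[[-0.17,0.19,-0.8,0],[0,0,-1,0],[0,0,-1,0],[0,0,-0.7,0],[0,0,0,0],[0,0,0,0]]]'
```

```text
time_s: 2.2
tcp_pos: [0.4517, 0.3036, 0.081]
eef_rot: [91.0, 89.7, 10.5]
contact_force: [0.8, 0.5, 0.4]
gripper_width: 0.0868
```

```bash
python3 -m handwheel '[[[0.11,-0.09,-0.42,0],[0,0,0,0],[0,0,0,0]]]'; python3 -m handwheel '[[[0,0,0,0],[0,0,0,0],[0,0,0,0],[0,0,0,0],[0,0,0,0]]]' 35 25
```

```text
time_s: 2.5
tcp_pos: [0.4571, 0.3033, 0.0696]
eef_rot: [111.2, 89.3, 30.8]
contact_force: [-0.3, 0.7, 0.1]
gripper_width: 0.0869
time_s: 3.0
tcp_pos: [0.4582, 0.3054, 0.0742]
eef_rot: [117.6, 88.9, 37.3]
contact_force: [-0.5, -0.3, 0.2]
gripper_width: 0.0523
```

```bash
python3 -m handwheel '[[[0,-0.08,-0.15,0],[0,0,-0.2,0],[0,0,0,0]]]' 70 25;  python3 -m handwheel '[[[0,0,-0.05,0],[0,0,0,0],[0,0,0,0],[0,0,0,0],[0,0,0,0],[0,0,0,0]]]' 35 25
```

```text
time_s: 3.3
tcp_pos: [0.4581, 0.3016, 0.0589]
eef_rot: [117.8, 88.9, 37.5]
contact_force: [-0.4, 0.3, 0.5]
gripper_width: 0.068
time_s: 3.9
tcp_pos: [0.4578, 0.3013, 0.0558]
eef_rot: [116.4, 89.0, 36.1]
contact_force: [0.8, -0.1, -0.4]
gripper_width: 0.0476
```

```bash
python3 -m handwheel '[[[0,0,0.4,0],[0,0,0.8,0],[0,0,1,0],[0,0,1,0],[0,0,1,0],[0,0,0,0]]]'; python3 - <<'E'
from h import *
cv2.imwrite('pics/s2.png',vision.capture("scene")[80:300,200:500])
E
```

```text
time_s: 4.5
tcp_pos: [0.456, 0.299, 0.229]
eef_rot: [110.1, 89.3, 29.8]
contact_force: [-0.2, 0.6, -1.0]
gripper_width: 0.0479
```

View pics/s2.png

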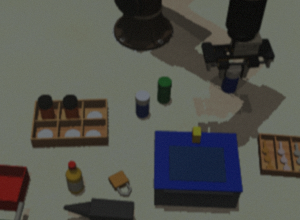

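Jar A is held and lifted. Carrying it to the far right cell at (0.558, -0.274).

```bash
python3 -m handwheel '[[[0.1,-0.5,0,0],[0.15,-0.9,0,0],[0.15,-0.9,0,0],[0.15,-0.9,0,0],[0.15,-0.9,0,0],[0.15,-0.9,0,0],[0.15,-0.9,0,0],[0.15,-0.9,0,0]]]';python3 -m handwheel '[[[0.2,-0.9,0,0],[0.2,-0.9,0,0],[0.2,-0.9,0,0],[0.2,-0.9,0,0],[0.2,-0.9,0,0],[0.1,-0.6,0,0],[0.1,-0.4,0,0],[0,0,0,0]]]'; python3 - <<'E'
import numpy as np
from plant import readout
from scipy.spatial.transform import Rotation as R
s=readout.get_state();print(s['tcp_pos'],s['gripper_width'],R.from_euler('xyz',s['eef_rot'],degrees=True).as_matrix())
E
```

```text
time_s: 5.35
tcp_pos: [0.4959, 0.0189, 0.2175]
eef_rot: [-135.0, 89.9, 144.9]
contact_force: [1.5, -0.2, -1.3]
gripper_width: 0.0474
time_s: 6.15
tcp_pos: [0.5387, -0.2144, 0.2059]
eef_rot: [-109.7, 89.0, 169.9]
contact_force: [0.1, 0.2, -1.1]
gripper_width: 0.0473
[ 0.5387292  -0.21437002  0.20590866] 0.047257850133187854 [[-0.01773072  0.98577444  0.16713579]
 [ 0.00315682  0.16721643 -0.98591516]
 [-0.99983781 -0.01695337 -0.00607678]]
```

```bash
python3 -m handwheel '[[[0.25,-0.8,0.1,-0.4],[0.2,-0.7,0.1,0],[0,0,0,0],[0,0,0,0]]]'; python3 - <<'E'
from h import *
cv2.imwrite('pics/w3.png',vision.capture("wrist"))
E
```

```text
time_s: 6.55
tcp_pos: [0.5547, -0.2742, 0.2088]
eef_rot: [-113.0, 88.5, 164.5]
contact_force: [-0.9, 0.7, -0.5]
gripper_width: 0.0477
```

View pics/w3.png

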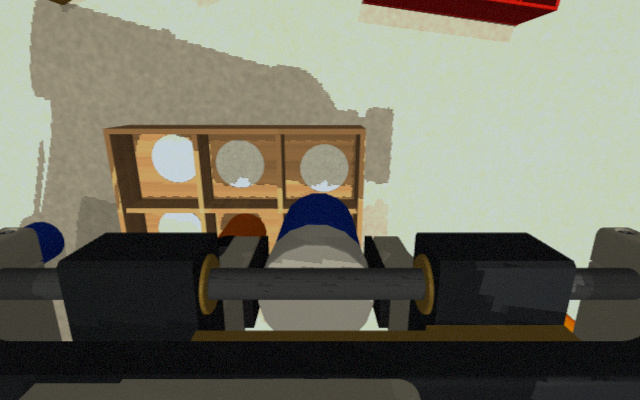

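Jar held in the jaws. The caddy's far corners are at (108,129) and (365,128), so I check them against the estimate.

```bash
python3 - <<'E'
from h import *
c=vision.get_calibration("wrist")
for p in((107,128),(366,127),(281,131),(281,204)): print(onplane(c,*p,.045))
c0=np.array([.5085,-.2001]);t=np.radians(7.4);R=np.array([[np.cos(t),-np.sin(t)],[np.sin(t),np.cos(t)]])
for v in((.0825,.1225),(.0825,-.1225),(.08,-.04),(0,-.04),(.04,-.08),(.04,.08)):print(v,c0+R@v)
E
```

```text
[ 0.57544012 -0.07215062  0.045     ]
[ 0.60783846 -0.310887    0.045     ]
[ 0.5939436  -0.23338891  0.045     ]
[ 0.52311707 -0.24050002  0.045     ]
(0.0825, 0.1225) [ 0.57453541 -0.06799465]
(0.0825, -0.1225) [ 0.60609033 -0.31095408]
(0.08, -0.04) [ 0.59298552 -0.2294632 ]
(0, -0.04) [ 0.51365182 -0.23976685]
(0.04, -0.08) [ 0.55847049 -0.27428187]
(0.04, 0.08) [ 0.5378632  -0.11561448]
```

```bash
python3 -m handwheel '[[[0.1,0,-0.5,0],[0,0,-0.8,0],[0,0,-0.8,0],[0,0,-0.5,0],[0,0,0,0]]]'; python3 -m handwheel '[[[0,0,0,0],[0,0,0,0]]]'
```

```text
time_s: 7.1
tcp_pos: [0.5576, -0.2684, 0.102]
eef_rot: [-115.2, 88.6, 162.6]
contact_force: [-0.1, -1.0, -2.0]
gripper_width: 0.0476
time_s: 7.3
tcp_pos: [0.558, -0.2672, 0.1033]
eef_rot: [-114.6, 88.6, 163.3]
contact_force: [0.1, -0.5, -0.2]
gripper_width: 0.0477
```

```bash
python3 -m handwheel '[[[0,-0.17,0,0],[0,0,-0.3,0],[0,0,-0.3,0],[0,0,-0.2,0],[0,0,-0.1,0],[0,0,0,0]]]'; python3 -m handwheel '[[[0,0,-0.05,0],[0,0,0,0]]]'
```

```text
time_s: 7.9
tcp_pos: [0.5594, -0.2749, 0.0673]
eef_rot: [-116.0, 88.9, 161.9]
contact_force: [0.4, -0.2, -1.1]
gripper_width: 0.0474
time_s: 8.1
tcp_pos: [0.5593, -0.2749, 0.0649]
eef_rot: [-115.4, 88.9, 162.5]
contact_force: [0.2, 0.6, -0.9]
gripper_width: 0.0475
```

```bash
for i in 1 2; do python3 -m handwheel '[[[0,0,-0.06,0],[0,0,0,0]]]'; done
```

```text
time_s: 8.3
tcp_pos: [0.5597, -0.275, 0.0628]
eef_rot: [-115.6, 88.9, 162.4]
contact_force: [-0.4, -0.5, -1.3]
gripper_width: 0.0473
time_s: 8.5
tcp_pos: [0.5603, -0.2752, 0.0611]
eef_rot: [-115.0, 89.0, 163.0]
contact_force: [-0.4, 0.6, -0.8]
gripper_width: 0.0472
```

```bash
python3 -m handwheel '[[[0,0,-0.06,0],[0,0,0,0]]]';python3 -m handwheel '[[[0,0,-0.06,0],[0,0,0,0]]]'
```

```text
time_s: 8.7
tcp_pos: [0.5612, -0.2759, 0.0611]
eef_rot: [-111.2, 89.2, 166.8]
contact_force: [-0.3, 0.2, -1.2]
gripper_width: 0.048
time_s: 8.9
tcp_pos: [0.5619, -0.2764, 0.0608]
eef_rot: [-107.8, 89.3, 170.2]
contact_force: [-0.3, 0.2, -1.7]
gripper_width: 0.0473
```

Descent stopped at 0.061, exactly the predicted seating height. Releasing.

```bash
python3 -m handwheel '[[[0,0,0,0],[0,0,0,0],[0,0,0,0],[0,0,0,0],[0,0,0,0]]]' 75 25; python3 -m handwheel '[[[0,0,0.4,0],[0,0,1,0],[0,0,1,0],[0,0,1,0],[0,0,0.5,0],[0,0,0,0]]]'; python3 - <<'E'
from h import *
cv2.imwrite('pics/w4.png',vision.capture("wrist"))
E
```

```text
time_s: 9.4
tcp_pos: [0.5618, -0.2762, 0.0597]
eef_rot: [-109.4, 89.3, 168.6]
contact_force: [0.2, 0.5, -0.1]
gripper_width: 0.0745
time_s: 10.0
tcp_pos: [0.5591, -0.2758, 0.2193]
eef_rot: [-108.3, 89.0, 169.7]
contact_force: [0.5, 0.4, -1.2]
gripper_width: 0.0754
```

View pics/w4.png

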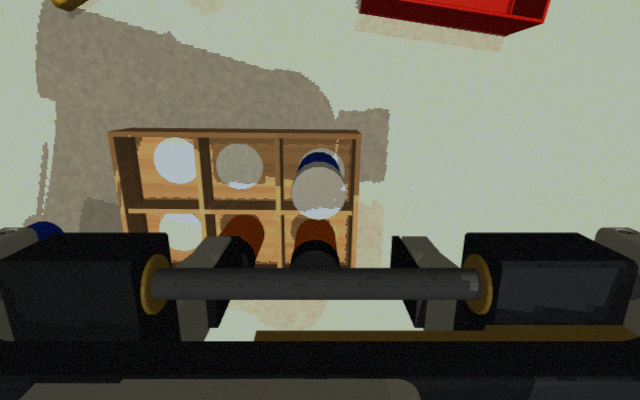

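Jar A stands upright in the far right cell, its cap at (319,192). Moving to jar B at about (0.431, 0.033).

```bash
python3 -m handwheel '[[[-0.3,0.6,0,0],[-0.4,0.95,0,0],[-0.4,0.95,0,0],[-0.4,0.95,0,0],[-0.4,0.95,0,0],[-0.4,0.95,0,0],[-0.4,0.95,0,0],[-0.4,0.95,0,0]]]' 87 25;python3 -m handwheel '[[[-0.1,0.5,0,0],[0,0.1,0,0],[0,0,0,0],[0,0,0,0]]]'; python3 - <<'E'
from h import *
cv2.imwrite('pics/w5.png',vision.capture("wrist"))
E
```

```text
time_s: 10.85
tcp_pos: [0.4249, 0.0192, 0.2055]
eef_rot: [-102.9, 87.9, 174.6]
contact_force: [1.2, 1.4, -0.1]
gripper_width: 0.0869
time_s: 11.25
tcp_pos: [0.4167, 0.0464, 0.2021]
eef_rot: [-100.5, 87.7, 177.3]
contact_force: [-0.3, -0.3, -0.1]
gripper_width: 0.087
```

View pics/w5.png

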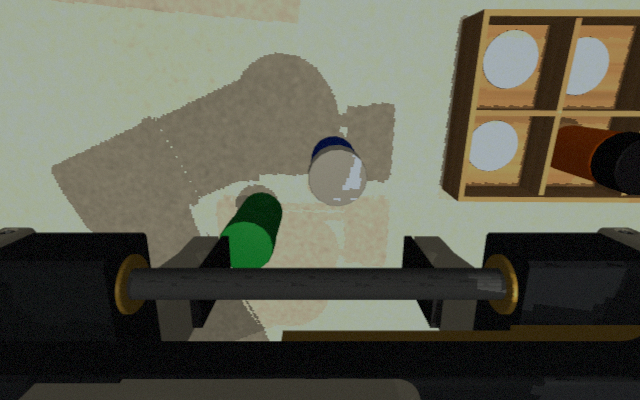

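```bash
python3 - <<'E'
from h import *
c=vision.get_calibration("wrist")
print(onplane(c,337,177,.092),onplane(c,249,246,.092))
from plant import readout; s=readout.get_state();print(s['tcp_pos'],s['joints'])
E
```

```text
[0.43003788 0.03274596 0.092     ] [0.35949454 0.09831525 0.092     ]
[0.41675072 0.04615394 0.20205996] [ 32.17952564  -1.70250442 -29.46358245  -1.49002331 -64.17686943
  66.2549919 ]
```

```bash
python3 -m handwheel '[[[0.34,-0.34,0,0],[0,0,-0.7,0],[0,0,-0.9,0],[0,0,-0.8,0],[0,0,0,0],[0,0,0,0]]]'
```

```text
time_s: 11.9
tcp_pos: [0.4328, 0.0266, 0.1036]
eef_rot: [-99.1, 87.7, 178.2]
contact_force: [0.1, -0.8, 0.7]
gripper_width: 0.0871
```

```bash
python3 -m handwheel '[[[-0.05,0.15,-0.6,0],[0,0,-0.5,0],[0,0,0,0],[0,0,0,0]]]'
```

```text
time_s: 12.3
tcp_pos: [0.4356, 0.0331, 0.0647]
eef_rot: [-104.4, 88.1, 172.8]
contact_force: [-0.2, 0.4, 0.3]
gripper_width: 0.0866
```

```bash
python3 -m handwheel '[[[-0.12,0,-0.15,0],[0,0,0,0],[0,0,0,0]]]'; python3 -m handwheel '[[[0,0,0,0],[0,0,0,0],[0,0,0,0],[0,0,0,0],[0,0,0,0],[0,0,0,0],[0,0,0,0]]]' 35 25
```

```text
time_s: 12.6
tcp_pos: [0.4325, 0.0338, 0.0616]
eef_rot: [-110.5, 88.4, 166.7]
contact_force: [0.1, -0.4, -1.1]
gripper_width: 0.0872
time_s: 13.3
tcp_pos: [0.4331, 0.0341, 0.0626]
eef_rot: [-112.6, 88.5, 164.7]
contact_force: [-0.0, 0.2, 0.8]
gripper_width: 0.0478
```

```bash
python3 -m handwheel '[[[0,0,0.4,0],[0,0,0.9,0],[0,0,1,0],[0,0,1,0],[0,0,0.8,0],[0,0,0,0]]]'; python3 -m handwheel '[[[0.4,-0.4,0,0],[0.7,-0.8,0,0],[0.7,-0.9,0,0],[0.5,-0.9,0,0],[0.1,-0.5,0,0],[0,0,0,0]]]'
```

```text
time_s: 13.9
tcp_pos: [0.4292, 0.0324, 0.2304]
eef_rot: [-104.0, 88.1, 173.2]
contact_force: [0.9, -0.1, -2.0]
gripper_width: 0.0477
time_s: 14.5
tcp_pos: [0.5263, -0.1119, 0.226]
eef_rot: [-109.3, 87.9, 168.1]
contact_force: [-0.4, 0.8, -1.4]
gripper_width: 0.0478
```

```bash
python3 -m handwheel '[[[0.3,-0.1,-0.5,0],[0,0,-0.9,0],[0,0,-0.9,0],[0,0,-0.6,0],[0,0,0,0],[0,0,0,0]]]'
```

```text
time_s: 15.1
tcp_pos: [0.5353, -0.1154, 0.1023]
eef_rot: [-108.9, 87.5, 168.3]
contact_force: [-0.1, -0.6, -0.8]
gripper_width: 0.0476
```

```bash
python3 -m handwheel '[[[0,0,-0.3,0],[0,0,-0.3,0],[0,0,-0.1,0],[0,0,0,0]]]'; python3 -m handwheel '[[[0,0,-0.06,0],[0,0,0,0]]]';python3 -m handwheel '[[[0,0,-0.06,0],[0,0,0,0]]]'
```

```text
time_s: 15.5
tcp_pos: [0.5373, -0.1146, 0.0752]
eef_rot: [-111.1, 87.8, 166.2]
contact_force: [0.0, -0.3, -2.2]
gripper_width: 0.0478
time_s: 15.7
tcp_pos: [0.5378, -0.1146, 0.0733]
eef_rot: [-111.5, 87.9, 165.7]
contact_force: [-0.0, -0.9, -1.1]
gripper_width: 0.0478
time_s: 15.9
tcp_pos: [0.5382, -0.1146, 0.0713]
eef_rot: [-112.1, 88.0, 165.1]
contact_force: [-0.5, 0.3, -2.6]
gripper_width: 0.0476
```

```bash
python3 -m handwheel '[[[0,0,-0.06,0],[0,0,0,0]]]';python3 -m handwheel '[[[0,0,-0.06,0],[0,0,0,0]]]';python3 -m handwheel '[[[0,0,-0.06,0],[0,0,0,0]]]';python3 -m handwheel '[[[0,0,-0.06,0],[0,0,0,0]]]'
```

```text
time_s: 16.1
tcp_pos: [0.5384, -0.1147, 0.069]
eef_rot: [-112.4, 88.0, 164.9]
contact_force: [-0.0, 0.3, -1.6]
gripper_width: 0.048
time_s: 16.3
tcp_pos: [0.5393, -0.1151, 0.0675]
eef_rot: [-111.7, 88.1, 165.6]
contact_force: [0.5, -0.3, -2.4]
gripper_width: 0.0475
time_s: 16.5
tcp_pos: [0.5404, -0.1159, 0.0674]
eef_rot: [-110.1, 88.2, 167.2]
contact_force: [-1.0, -0.5, -2.5]
gripper_width: 0.047
time_s: 16.7
tcp_pos: [0.5414, -0.116, 0.0672]
eef_rot: [-110.1, 88.4, 167.3]
contact_force: [0.0, -0.5, -1.9]
gripper_width: 0.0472
```

Seated at 0.0673, as predicted. Releasing and lifting.

```bash
python3 -m handwheel '[[[0,0,0,0],[0,0,0,0],[0,0,0,0],[0,0,0,0],[0,0,0,0],[0,0,0,0]]]' 78 25; python3 -m handwheel '[[[0,0,0.4,0],[0,0,1,0],[0,0,1,0],[0,0,1,0],[0,0,0.7,0],[0,0,0,0]]]'; python3 - <<'E'
from h import *
cv2.imwrite('pics/w6.png',vision.capture("wrist"))
cv2.imwrite('pics/s6.png',cv2.resize(vision.capture("scene")[120:280,220:460],None,fx=3,fy=3))
E
```

```text
time_s: 17.3
tcp_pos: [0.5413, -0.1158, 0.066]
eef_rot: [-110.2, 88.3, 167.2]
contact_force: [-0.2, -0.7, -0.2]
gripper_width: 0.0777
time_s: 17.9
tcp_pos: [0.5386, -0.1163, 0.2347]
eef_rot: [-106.8, 88.1, 170.6]
contact_force: [-0.2, 0.0, -1.2]
gripper_width: 0.078
```

View pics/w6.png

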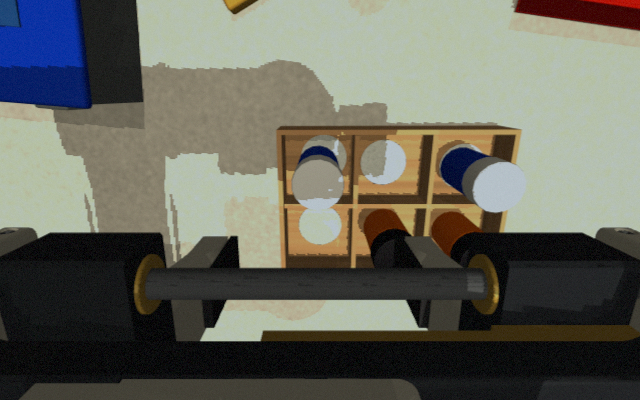

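View pics/s6.png

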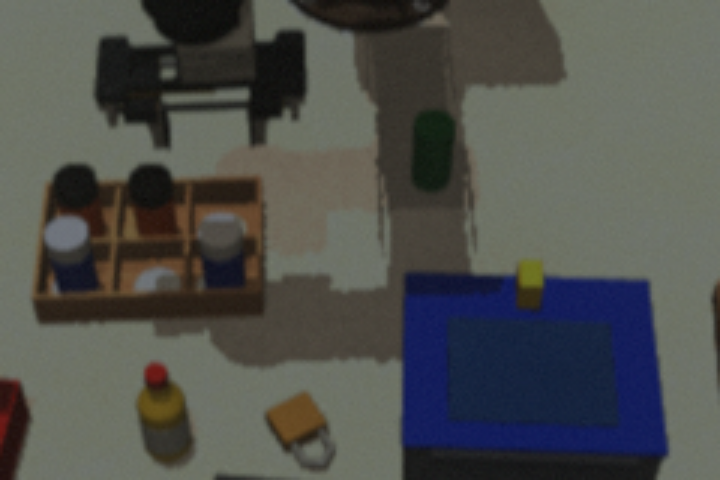

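Both fresh jars stand in separate far cells, the spent jars are undisturbed and the lid is shut. Moving to the pull, turning about -5°.

```bash
python3 -m handwheel '[[[0.1,0.6,0,-0.2],[0.15,0.95,0,-0.2],[0.2,0.95,0,-0.2],[0.2,0.95,0,-0.2],[0.2,0.95,0,-0.2],[0.2,0.95,0,0],[0.2,0.95,0,0],[0.2,0.95,0,0]]]' 87 25; python3 -m handwheel '[[[0,0.4,0,0],[0,0,0,0],[0,0,0,0]]]'; python3 - <<'E'
from h import *
from plant import readout
from scipy.spatial.transform import Rotation as R
s=readout.get_state();print(s['tcp_pos'],R.from_euler('xyz',s['eef_rot'],degrees=True).as_matrix().round(3).tolist())
cv2.imwrite('pics/w7.png',vision.capture("wrist"))
np.save('c7.npy',vision.get_calibration("wrist")["pose"])
E
```

```text
time_s: 18.8
tcp_pos: [0.5882, 0.1791, 0.2171]
eef_rot: [-96.3, 86.7, 175.3]
contact_force: [0.0, -0.3, -0.1]
gripper_width: 0.0872
time_s: 19.1
tcp_pos: [0.5863, 0.1993, 0.2106]
eef_rot: [-91.9, 86.2, 180.0]
contact_force: [0.3, -1.0, 0.1]
gripper_width: 0.0873
[0.58625456 0.19926191 0.21055667] [[-0.066, 0.997, 0.032], [0.0, 0.032, -0.999], [-0.998, -0.066, -0.002]]
```

View pics/w7.png

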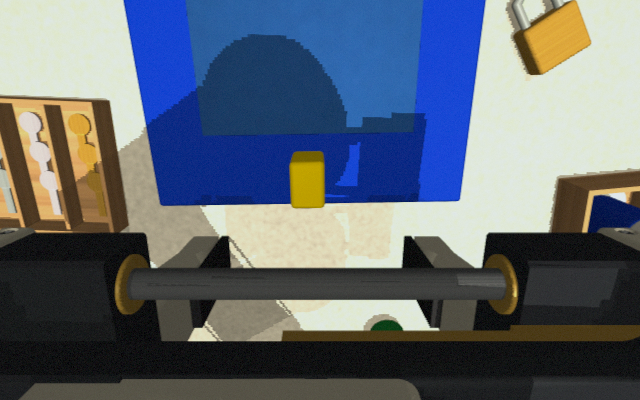

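```bash
python3 - <<'E'
from h import *
im=cv2.imread('pics/w7.png');c=vision.get_calibration("wrist");c['pose']=np.load('c7.npy');print(c['pose'][:3,3])
h=cv2.cvtColor(im,cv2.COLOR_BGR2HSV);m=cv2.inRange(h,(20,150,60),(34,255,255));m[:, :250]=0;m[:,380:]=0;m[240:]=0
for q,s in blobs(m):
  print(q,s)
  for p in((s[0],s[1]),(s[0]+s[2],s[1]),(s[0],s[1]+s[3]),(s[0]+s[2],s[1]+s[3])):print(onplane(c,*p,.142).round(4),onplane(c,*p,.102).round(4))
cv2.imwrite('pics/w7c.png',cv2.resize(im[130:230,260:360],None,fx=5,fy=5))
E
```

```text
[0.66786276 0.20146636 0.3636028 ]
(np.float64(306.9), np.float64(179.7)) (290, 152, 35, 56, 1839)
[0.6227 0.2181 0.142 ] [0.6145 0.2211 0.102 ]
[0.6234 0.1951 0.142 ] [0.6154 0.1939 0.102 ]
[0.5832 0.2179 0.142 ] [0.568  0.2209 0.102 ]
[0.584  0.1935 0.142 ] [0.5689 0.1921 0.102 ]
```

View pics/w7c.png

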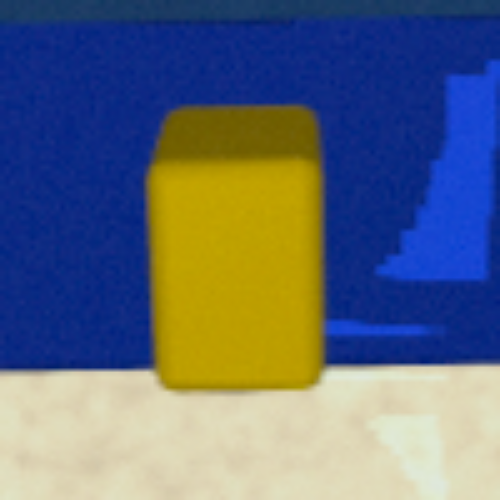

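```bash
python3 -m handwheel '[[[0.32,0.15,0,0],[0,0,-0.5,0],[0,0,-0.7,0],[0,0,0,0],[0,0,0,0]]]'
```

```text
time_s: 19.65
tcp_pos: [0.5993, 0.1986, 0.1626]
eef_rot: [-91.6, 86.2, 179.9]
contact_force: [0.4, -0.4, 0.5]
gripper_width: 0.0869
```

```bash
python3 -m handwheel '[[[0,0.19,-0.5,0],[0,0,-0.5,0],[0,0,-0.1,0],[0,0,0,0],[0,0,0,0]]]'
```

```text
time_s: 20.15
tcp_pos: [0.6025, 0.2049, 0.1256]
eef_rot: [-95.1, 86.7, 176.3]
contact_force: [-0.4, -0.9, -0.4]
gripper_width: 0.0871
```

```bash
python3 -m handwheel '[[[-0.1,0.03,-0.25,0],[0,0,-0.15,0],[0,0,0,0],[0,0,0,0]]]'; python3 -m handwheel '[[[0,0,0,0],[0,0,0,0],[0,0,0,0]]]' 50 60
```

```text
time_s: 20.55
tcp_pos: [0.5991, 0.2066, 0.1111]
eef_rot: [-97.4, 86.9, 174.0]
contact_force: [0.6, -0.2, 0.5]
gripper_width: 0.087
time_s: 20.85
tcp_pos: [0.5994, 0.2067, 0.1114]
eef_rot: [-97.4, 86.9, 174.0]
contact_force: [0.9, -0.5, 0.4]
gripper_width: 0.0687
```

```bash
python3 -m handwheel '[[[0,0,0,0],[0,0,0,0],[0,0,0,0],[0,0,0,0],[0,0,0,0],[0,0,0,0]]]' 10 60
```

```text
time_s: 21.45
tcp_pos: [0.5995, 0.2061, 0.1116]
eef_rot: [-96.3, 86.9, 175.1]
contact_force: [-0.4, -1.0, -0.7]
gripper_width: 0.0236
```

Gripped at 23.6 mm on the 24 mm pull. Now a small lift.

```bash
python3 -m handwheel '[[[0,0,0.1,0],[0,0,0.1,0]]]'; python3 -m handwheel '[[[0,0,0.15,0],[0,0,0.15,0]]]'
```

```text
time_s: 21.65
tcp_pos: [0.6, 0.2061, 0.1148]
eef_rot: [-95.7, 86.9, 175.7]
contact_force: [14.9, 1.3, -31.4]
gripper_width: 0.0236
time_s: 21.85
tcp_pos: [0.6011, 0.2062, 0.1199]
eef_rot: [-94.2, 86.7, 177.2]
contact_force: [11.7, 0.5, -15.0]
gripper_width: 0.0231
```

```bash
python3 -m handwheel '[[[0.03,0,0.12,0],[0.03,0,0.12,0]]]'
```

```text
time_s: 22.05
tcp_pos: [0.603, 0.2062, 0.1263]
eef_rot: [-92.5, 86.5, 179.0]
contact_force: [4.6, 1.7, -9.0]
gripper_width: 0.0239
```

```bash
python3 -m handwheel '[[[0.05,0,0.12,0],[0.04,0,0.08,0],[0,0,0,0]]]'; python3 -m handwheel '[[[0.02,0,0,0],[0,0,0,0],[0,0,0,0],[0,0,0,0]]]'
```

```text
time_s: 22.35
tcp_pos: [0.6055, 0.2063, 0.1338]
eef_rot: [-91.8, 86.4, 179.7]
contact_force: [3.2, 0.0, -8.2]
gripper_width: 0.0232
time_s: 22.75
tcp_pos: [0.6056, 0.2063, 0.1339]
eef_rot: [-92.0, 86.3, 179.5]
contact_force: [1.9, 1.0, -7.5]
gripper_width: 0.0237
```

```bash
python3 -m handwheel '[[[0.03,0,0.12,0],[0,0,0,0],[0,0,0,0],[0,0,0,0],[0,0,0,0]]]'; python3 - <<'E'
from h import *
cv2.imwrite('pics/w8.png',vision.capture("wrist"))
cv2.imwrite('pics/s8.png',cv2.resize(vision.capture("scene")[120:300,220:460],None,fx=3,fy=3))
from plant import readout
print(readout.get_state()['tcp_pos'])
E
```

```text
time_s: 23.25
tcp_pos: [0.6075, 0.2064, 0.139]
eef_rot: [-92.4, 86.4, 179.1]
contact_force: [2.0, 0.9, -6.6]
gripper_width: 0.0236
[0.60749221 0.20642205 0.13902334]
```

View pics/w8.png

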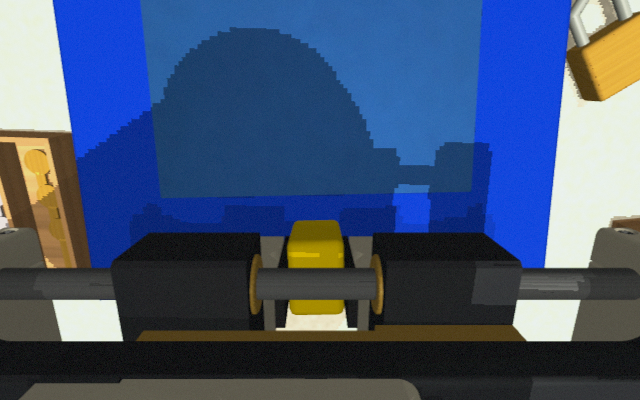

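View pics/s8.png

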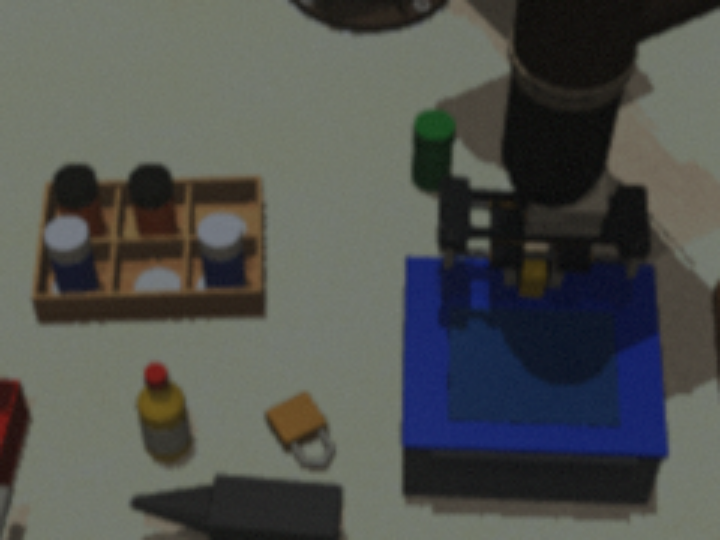

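The wrist view shows the pull squarely in the jaws at about (315,265). In the scene view the lid's front-left corner has risen about 5 px, or roughly 27 mm, which matches the TCP rise (27.4 mm, about 0.155 rad). One steadiness check, then hand in.

```bash
python3 -m handwheel '[[[0,0,0,0],[0,0,0,0],[0,0,0,0],[0,0,0,0],[0,0,0,0],[0,0,0,0]]]' && python3 - <<'E'
from plant import readout, close_job
s=readout.get_state();print(s['tcp_pos'],s['qd'].round(2),s['gripper_width'])
assert abs(s['tcp_pos'][2]-.139)<.004
print(close_job())
E
```

```text
time_s: 23.95
tcp_pos: [0.6075, 0.2064, 0.139]
eef_rot: [-92.4, 86.4, 179.2]
contact_force: [2.0, 1.3, -6.9]
gripper_width: 0.0238
[0.60747944 0.20643418 0.13898095] [-0.05 -0.02  0.06  0.06  0.04  0.02] 0.023778062413481484
the job is handed in; nothing more can be done
None
```

I put both fresh jars upright in the two far end cells of the caddy and let them go. Then I broke the lid free and handed the job in at about 24 s, still gripping the pull with the lid ajar.

**Jars:** Each one stopped descending within 0.5 mm of the height predicted for the caddy floor. The last scene picture shows all four jars upright in separate cells, with the bystanders I could see in it (oil, padlock, green jar) not visibly moved.

**Lid:** The gripper rose 27.4 mm at the pull, which is about 0.155 rad. The lid corner in the scene picture gives a rougher 27 mm or so. The robot stayed still over the last 0.7 s, with the jaws at 23.8 mm on the 24 mm pull.

**What was off:**
- The tool ended tilted about 3.6° from vertical. The moves cannot correct that, and it did not affect the grip.
- The force peaked near 31 N downward, with about 15 N sideways, in the readings taken as the lid broke free. That is more than the 13 to 20 N expected, but far below the 120 N limit.
- The last force reading was about 7 N downward at the wrist, more than the 2 to 3 N of lid weight. The extra is probably some strain left in the grip.

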